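Cam-lock a child's shoe last into the bench jack

TASK

The carrier with the child's shoe last stands loose in the slot of the bench jack: push it gently up against the yellow stop while the cam is still open, then swing the cam disc clockwise by its crank, about half a turn, until its red hook has drawn the bolt in and the carrier is nipped firmly against the stop. Stop as soon as it is firmly tight, because the stop is set differently each time and overtightening cracks it. Let go of everything and leave the other things on the bench where they are.

Things in the scene. Friction and masses are not known exactly. Their poses are not given: they have to be found in the camera images.
- jack: bench jack, green base plate 130 x 330 x 12 mm fixed to the bench; origin on the bench surface. Its y axis runs along the slot from the cam end (-y) to the open end (+y); the plate spans y -195 to +135 mm. Two steel rails (tops 36 mm above the bench, y -50 to +120, |x| under 46) with lips hold the carrier down: it can only slide along y (0.8 mm side play).
- stop: yellow stop, two rigid posts either side of the bolt, tops 54 mm above the bench, 14 mm thick along the slot; set anew along the slot (up to 2 mm either way) before every job. Origin at the foot's centre, axes as the jack's; its contact face is 7 mm towards +y. A firm nip is about 20 N of the carrier on it; under 8 N is loose, above 50 N is overtight and harms it.
- cam_axis (a point): point on the cam disc's vertical axis, 75 mm above the bench, at jack y -130 mm. Aluminium disc of radius 52 mm, top 22 mm above the bench, with a red spiral hook (top 36 mm). Turning it takes about 1 N at the crank while loose; once the carrier bears on the stop this climbs by about 1 N for each 3 N of nip: about 7 N more is firm, under 4 N more is loose, over 14 N more is too much.
- cam (a joint): turn of the cam disc, rad, growing clockwise seen from above, range -0.6 to 4.2. At the start (-0.45 to 0.15) the hook's mouth is open to the bolt. From 0.5 on the hook passes over the bolt's pin if the carrier is within 3 mm of the stop, and draws in 2.6 mm per rad. It comes up tight somewhere between 2.1 and 3.9 rad. The cam stays where it is left.
- crank (a point): centre of the crank's black upright grip: round, 16 mm diameter, 45 mm long (52 to 97 mm above the bench; thinner stem below), fixed on the disc 42 mm from the cam axis. Seen from above at joint 0 its direction from the axis is 80 degrees clockwise of the jack's +y; it goes round clockwise with the joint.
- carrier: blue carrier with an orange child's shoe last, 0.6 kg, loose in the slot, 15 to 40 mm off the stop at the start. Origin at the centre of its underside (plate 70 x 130 x 10 mm), 12 mm above the bench, axes as the jack's. Its front face (-y, 65 mm from the origin) goes against the stop; a bolt reaches 54 mm on, 42 mm above the bench, to a hanging 8 mm pin. The last is 93 mm tall.
- tail (a point): centre of the outer face of the carrier's upright tail plate (50 mm wide, 8 mm thick, 22 to 76 mm above the bench; this point 57 mm), 65 mm from the carrier's origin on the +y side. Push here towards jack -y; up to 40 N does no harm.
- glue: white glue bottle, 48 mm diameter, 95 mm tall; bystander
- tin: wax tin, 60 mm diameter, 30 mm tall, beside the jack; bystander
- brush: brush lying on the bench; bystander
- hammer: hammer lying on the bench; bystander
- heel: black rubber heel block with a pale wooden top, 55 x 60 x 26 mm, beside the jack; bystander
- bin_r: blue bin 160 x 100 x 60 mm, right; bystander
- bin_l: blue bin 160 x 100 x 60 mm, left; bystander
Not all that is in view belongs to the job. There is more than one size of the carrier; the job needs the larger.

How it is judged:
On the way:
1. the carrier has been pushed to within 3 mm of the stop with the cam still open (below 0.6 rad) (y of carrier in the frame of stop below 0.075 m and value of joint cam below 0.6 rad), for 0.2 s.
At the end, for the whole second after the job is handed in: The hook (cam past 1.8 rad) holds the carrier against the stop (within 2 mm) with a nip between 8 and 50 N, everything at rest (contact force between carrier and stop between 8 and 50 N and y of carrier in the frame of stop below 0.074 m and value of joint cam above 1.8 rad and velocity of joint cam between -0.05 and 0.05 rad/s and linear speed of carrier below 0.01 m/s); the robot touches nothing.
It fails at once if the carrier presses on the stop with more than 55 N (contact force between carrier and stop above 55 N).
It fails at once if the robot presses on the carrier with more than 40 N (contact force between any of the arm, the fingers and carrier above 40 N).
It fails at once if a bystander is moved by more than 30 mm (distance of any of glue, tin, brush, hammer, heel, bin_r, bin_l from where it was at the start of the episode above 0.03 m).
It also fails if it takes over 66 s, if anything falls off the work surface, if the arm or the gripper's body presses on something with over 40 N, if the wrist force passes 120 N, or if a joint passes its speed limit or range.

ROBOT

A 7-joint arm with a two-finger parallel gripper is mounted at the origin on the work surface. World frame = base frame: x ahead of the robot, y to its left, z up, the work surface at z = 0. Lengths are in m, angles in rad, forces in N, time in s.
With the tool pointing down it reaches from about 0.425 to 0.925 m from the base axis. Payload 6.8 kg.
Tool frame: the origin (TCP) lies on the centre line of the jaws, within the pads' length; the fingertips stand 17 mm ahead of it and the grasp point (between the pads) lies 2 mm behind it; z points along the fingers, x is the direction in which the jaws open and shut, and the axes are right-handed (so a half turn about z gives the same grasp; the last joint's range is limited). The gripper opens to 85 mm and grips with 20 to 120 N. Pads are 22 mm wide; open, the fingers measure 114 mm over their backs; the gripper's body (76 mm by 85 mm) begins 54 mm behind the grasp point. The pads swing forward as they close: fully open they stand 13 mm farther back than shut.
Start: joints at [-1.356, 0.477, 0.022, 1.555, -0.011, 1.109, -0.083], TCP at [0.214, 0.64, 0.248] pointing down, gripper open.
Joint ranges: [-2.96, 2.96], [-0.34, 2.1], [-1.41, 1.46], [0.24, 2.44], [-1.37, 4.51], [0.17, 1.92], [-2.96, 2.96]. Speed limits (rad/s): [2.39, 2.39, 3.14, 3.14, 3.14, 3.14, 3.14].

INTERFACE

Orientations are given as a rotation vector (axis times angle).
In Python, from bench import r gives the robot as it stands.
- The arm moves only by the tool arm_command, never from a script. Its argument "increments" is a list of rows, each a list of 3 entries, a list of its own where there are three numbers: the shift along the world's x, y, z in m, then the turn, a rotation vector about the world's x, y, z in rad, then the opening in per cent of the stroke, from 0 (shut) to 100 (fully open). A call has 1 to 10 rows; each row is the pose to reach, as a shift and turn from the pose commanded when the call began; what a row does not reach only later rows make up. A row lasts 1/10 s, in which the tool goes at most 50 mm and 8.59 degrees, less where a joint would pass 70% of its speed; a pose out of reach is approached as far as the arm can. A call with a gripper value outside its range is refused whole. The fingers move at their own pace and stop on an object; "newtons" is the grip in N (left out, the last holds). Time passes only in rows, so rows that repeat a pose let the fingers close. It gives the time, the measured TCP pose, the force and the opening at its end, in the units of the state.
- r.get_obs(): the state, without advancing time (a new reading comes with each control period).
- r.grab_frame(name): name is "side" or "top"; returns the picture (420x560x3 uint8, blue, green, red); there is no depth.
- r.camera_model(name): a dict with "camera_matrix" (3x3 intrinsics, pixels), "camera_from_world" (4x4, takes a point from world to camera coordinates). Camera axes: x right, y down, z forward; pixel columns grow to the right and rows downward; lengths in m; the calibration is good to about 2 mm. A picture is of the moment at which its call begins. camera_model takes no time and is no camera call.
- r.hand_in(): hands the job in, once; it reports no verdict.
The state is a dict: "clock": time; "joints": joint angles; "qvel": joint speeds; "tau": joint torques, N m; "tcp_pos": TCP position; "orientation": TCP orientation; "contact_force": force on the tool from outside, world axes, zero at the start; "moment": the same for the moment, N m; "grip_width": finger opening in m.
Only numpy, scipy, OpenCV 4.12 (cv2) and the standard library are available. Lean on these libraries where they do the work, as an engineer would, in place of code of your own. Each camera call takes 0.05 s, during which the arm holds its last target. There are 200 camera calls.

## Working session

There is one attempt and no reset: what is moved stays moved. The work goes in short steps, Python scripts to look and compute and a tool call to move; the robot and the scene stay as the last step left them, time stands still between calls to the robot, and variables do not carry over. Pictures are saved under pics/ and viewed, about 8 in all and at most 12, crops included, and the job is handed in when it is done.

Besides the shell and the picture viewer there is one more tool, called after "Request:" as name(argument=value, ...) on one line, values as JSON. arm_command: Moves the arm, as the interface text tells. Its arguments: {"type":"object","properties":{"increments":{"type":"array","items":{"type":"array"}},"newtons":{"type":"number"}},"required":["increments"]}

```bash
mkdir -p pics; ls; python3 - <<'E'
from bench import r
import cv2
for n in("top","side"):
    cv2.imwrite(f"pics/{n}0.png",cv2.resize(r.grab_frame(n),(800,600),interpolation=cv2.INTER_CUBIC))
    m=r.camera_model(n);print(n,m)
o=r.get_obs();print(o)
E
```

```text
pics
top {'camera_matrix': array([[523.63015585,   0.        , 285.20422207],
       [  0.        , 523.63015585, 202.5549495 ],
       [  0.        ,   0.        ,   1.        ]]), 'camera_from_world': array([[-0.00658594, -0.99973864,  0.02189251, -0.00690819],
       [-0.99648882,  0.00473402, -0.08359195,  0.54780992],
       [ 0.08346646, -0.02236617, -0.99625956,  1.44788412],
       [ 0.        ,  0.        ,  0.        ,  1.        ]])}
side {'camera_matrix': array([[422.6952988 ,   0.        , 279.93010803],
       [  0.        , 422.6952988 , 209.418492  ],
       [  0.        ,   0.        ,   1.        ]]), 'camera_from_world': array([[ 0.88943281, -0.45670323, -0.01820523, -0.48148817],
       [-0.30875002, -0.57096957, -0.76070177,  0.22907936],
       [ 0.33702032,  0.68221398, -0.6488462 ,  1.00849157],
       [ 0.        ,  0.        ,  0.        ,  1.        ]])}
{'clock': 0.1, 'joints': array([-1.35610743,  0.47775344,  0.02229817,  1.55631236, -0.0115025 ,
        1.10933793, -0.08309016]), 'qvel': array([-3.93358076e-05, -2.57746498e-03, -1.25483352e-03, -1.04186361e-03,
        1.95375164e-03,  1.05707299e-03, -7.09108818e-04]), 'tau': array([ 3.93156050e-03, -5.97762823e+01,  1.61318455e+00, -2.81956923e+01,
        1.28337799e-02,  5.02422190e-03, -1.18548405e-05]), 'tcp_pos': array([0.21394094, 0.63967048, 0.24741491]), 'orientation': array([ 2.54861883e+00,  1.83506363e+00, -2.04927971e-03]), 'contact_force': array([-0.49173982, -0.67832288, -0.24323273]), 'moment': array([ 0.03100729,  0.04062404, -0.0231016 ]), 'grip_width': 0.08512761251681646}
```

View pics/top0.png

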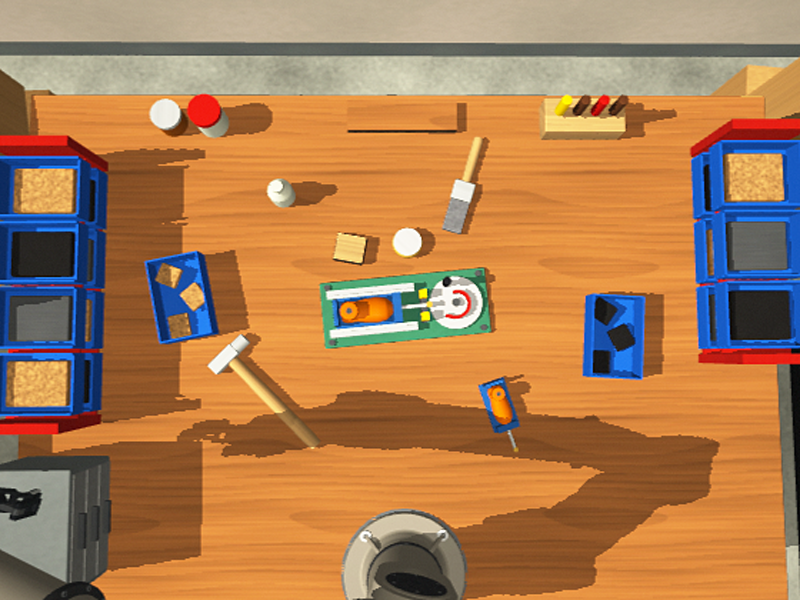

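View pics/side0.png

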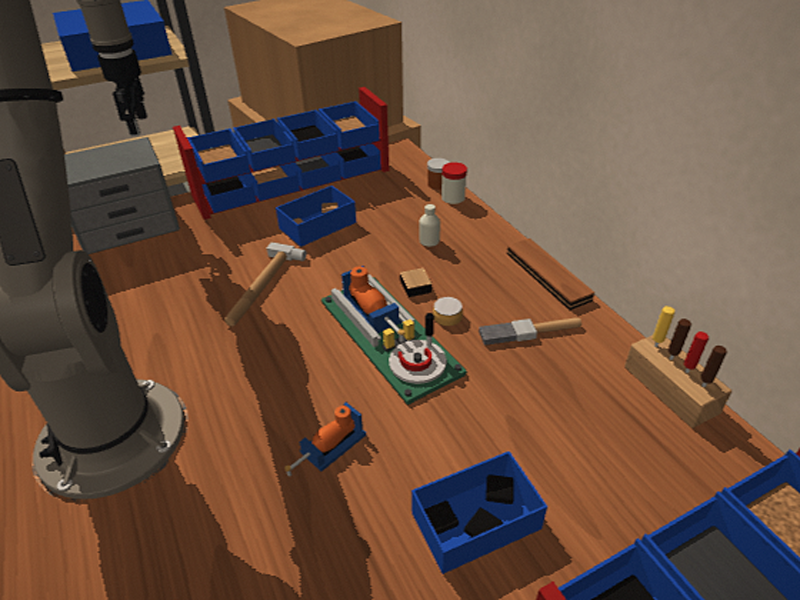

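Top view: jack at about (405,308) of the 800x600 picture, with the cam on the right (disc (457,302), crank (447,283)), the open end and carrier tail on the left (335,310), and the stop at (424,303). The small carrier at (498,403) is the decoy. I'll enlarge.

```bash
python3 - <<'E'
from bench import r
import cv2, numpy as np
t=r.grab_frame("top")[180:250,218:350]; s=r.grab_frame("side")[180:285,220:330]
cv2.imwrite("pics/top1.png",cv2.resize(t,None,fx=6,fy=6,interpolation=cv2.INTER_CUBIC))
cv2.imwrite("pics/side1.png",cv2.resize(s,None,fx=5.5,fy=5.5,interpolation=cv2.INTER_CUBIC))
E
```

```text
(no output)
```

View pics/top1.png

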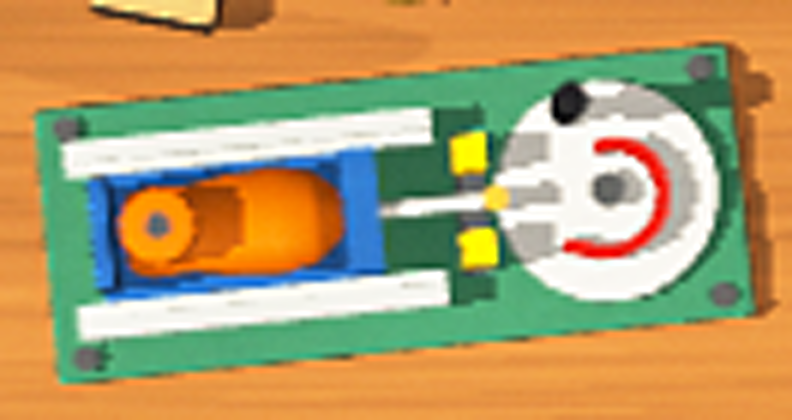

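View pics/side1.png

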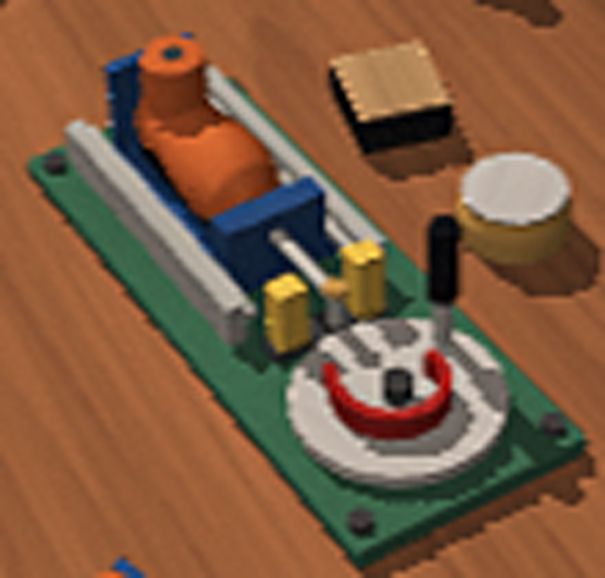

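Crops read: plate corners in the top crop are (38,113), (728,45), (752,312) and (62,382). Disc centre is about (608,190), crank top (568,103), stop posts (468,153)/(478,248), and the tail's outer top edge about (92..108, 180..298). The crank is up and left of the axis, so the cam is open near 0.

```bash
cat > h.py <<'E'
import numpy as np, cv2
from scipy.optimize import least_squares
from scipy.spatial.transform import Rotation as R
from bench import r
M={n:r.camera_model(n) for n in("top","side")}
def ray(n,uv,z):
    m=M[n];T=m["camera_from_world"];d=T[:3,:3].T@np.linalg.solve(m["camera_matrix"],[*uv,1.]);c=-T[:3,:3].T@T[:3,3]
    return c+d*(z-c[2])/d[2]
tc=lambda u,v:(218+(u+.5)/6-.5,180+(v+.5)/6-.5)
sc=lambda u,v:(220+(u+.5)/5.5-.5,180+(v+.5)/5.5-.5)
E
python3 - <<'E'
from h import *
P=np.array([ray("top",tc(*p),.012)[:2] for p in[(38,113),(728,45),(752,312),(62,382)]])
S=np.array([ray("side",sc(*p),.012)[:2] for p in[(28,162),(585,440),(362,568)]])
L=np.array([(.065,.135),(.065,-.195),(-.065,-.195),(-.065,.135)])
def fit(P,L):
    f=lambda q:(L@np.array([[np.cos(q[2]),np.sin(q[2])],[-np.sin(q[2]),np.cos(q[2])]])+q[:2]-P).ravel()
    s=least_squares(f,[.5,0,0]);return s.x,s.fun.reshape(-1,2)*1e3
q,e=fit(P,L);print("top",q,e.round(1).tolist())
q2,e2=fit(S,L[[3,1,2]]);print("side",q2,e2.round(1).tolist())
c,s=np.cos(q[2]),np.sin(q[2]);A=np.array([[c,-s],[s,c]])
tw=lambda l:A@l+q[:2]
for n,l in dict(axis=(0,-.13),tail=(0,.1)).items():print(n,tw(np.array(l)))
for n,(p,z) in dict(disc=((608,190),.022),crank=((568,103),.097),stopa=((468,153),.054),stopb=((478,248),.054),tailt=((92,180),.076),tailb=((108,298),.076)).items():
    w=ray("top",tc(*p),z)[:2];print(n,w.round(4),"jack",(A.T@(w-q[:2])).round(4))
w=ray("side",sc(443,225),.097)[:2];print("crank side",w,A.T@(w-q[:2]))
print(R.from_rotvec(r.get_obs()["orientation"]).as_matrix().round(3))
E
```

```text
top [0.51068823 0.02436981 0.09296832] [[1.6, 2.0], [1.4, -0.4], [-1.6, -3.1], [-1.5, 1.5]]
side [0.51110885 0.02317563 0.09082623] [[-1.5, 0.1], [1.4, -3.6], [0.0, 3.5]]
axis [ 0.52275671 -0.1050688 ]
tail [0.50140478 0.12393796]
disc [ 0.5229 -0.1047] jack [ 1.000e-04 -1.296e-01]
crank [ 0.5568 -0.0808] jack [ 0.0361 -0.109 ]
stopa [ 0.5381 -0.0378] jack [ 0.0215 -0.0645]
stopb [ 0.4945 -0.042 ] jack [-0.0223 -0.0646]
tailt [0.525  0.1324] jack [0.0242 0.1063]
tailb [0.4719 0.1252] jack [-0.0293  0.104 ]
crank side [ 0.56004579 -0.08042735] [ 0.03941563 -0.10892667]
[[ 0.317  0.948 -0.   ]
 [ 0.948 -0.317 -0.001]
 [-0.001  0.    -1.   ]]
```

Top and side fits agree: yaw is 0.0925 and the cam axis is at (0.523,-0.105). The cam is at about -0.34 rad, and the carrier gap is about 32 mm. Next I go behind the tail with the gripper shut and the jaws across the slot.

Request:
arm_command(increments=[[[0.284,-0.476,-0.05],[0,0,-1.155],0],[[0.284,-0.476,-0.05],[0,0,-1.155],0],[[0.284,-0.476,-0.05],[0,0,-1.155],0],[[0.284,-0.476,-0.05],[0,0,-1.155],0],[[0.284,-0.476,-0.05],[0,0,-1.155],0],[[0.284,-0.476,-0.05],[0,0,-1.155],0],[[0.284,-0.476,-0.05],[0,0,-1.155],0],[[0.284,-0.476,-0.05],[0,0,-1.155],0],[[0.284,-0.476,-0.05],[0,0,-1.155],0],[[0.284,-0.476,-0.05],[0,0,-1.155],0]])

```text
clock: 1.2
tcp_pos: [0.4699, 0.2108, 0.2034]
orientation: [-3.138, -0.147, -0.001]
contact_force: [0.1, 1.2, 0.4]
grip_width: -0.0
```

Request:
arm_command(increments=[[[0,0,0],[0,0,0],0],[[0,0,0],[0,0,0],0],[[0,0,0],[0,0,0],0]])

```text
clock: 1.5
tcp_pos: [0.4687, 0.2138, 0.2033]
orientation: [-3.138, -0.149, 0.001]
contact_force: [-0.3, 1.5, 0.6]
grip_width: 0.0
```

Request:
arm_command(increments=[[[0.029,-0.045,-0.03],[0,0,0],0],[[0.029,-0.045,-0.06],[0,0,0],0],[[0.029,-0.045,-0.1],[0,0,0],0],[[0.029,-0.045,-0.14],[0,0,0],0],[[0.029,-0.045,-0.14],[0,0,0],0],[[0.029,-0.045,-0.14],[0,0,0],0]])

```text
clock: 2.1
tcp_pos: [0.4978, 0.1687, 0.0636]
orientation: [3.138, 0.149, -0.002]
contact_force: [0.5, 0.2, -0.1]
grip_width: 0.0001
```

```bash
python3 - <<'E'
from h import *
cv2.imwrite("pics/side2.png",cv2.resize(r.grab_frame("side")[150:285,190:350],None,fx=4.4,fy=4.4,interpolation=cv2.INTER_CUBIC))
o=r.get_obs();print(o["tcp_pos"],o["contact_force"],o["joints"])
E
```

```text
[0.49886078 0.16885003 0.06475085] [0.02964987 0.3216763  0.21190327] [-0.71355554  0.51482249  0.33986648  2.0682911  -0.29470997  0.60216118
 -0.07549524]
```

View pics/side2.png

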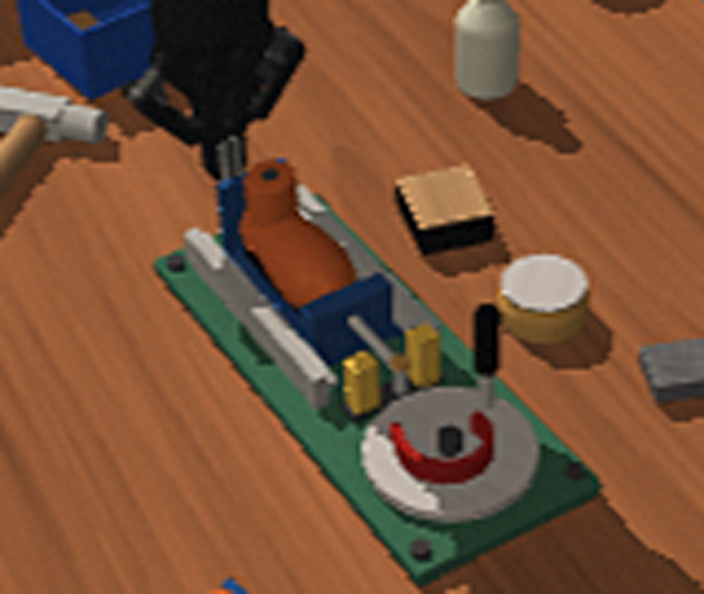

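The fingers stand right behind the tail, nothing else is near, and the cam hook is open. I'll push 45 mm now and the rest in small steps.

Request:
arm_command(increments=[[[0.0005,-0.005,0],[0,0,0],0],[[0.001,-0.01,0],[0,0,0],0],[[0.0014,-0.015,0],[0,0,0],0],[[0.0019,-0.02,0],[0,0,0],0],[[0.0023,-0.025,0],[0,0,0],0],[[0.0028,-0.03,0],[0,0,0],0],[[0.0032,-0.035,0],[0,0,0],0],[[0.0037,-0.039,0],[0,0,0],0],[[0.0041,-0.043,0],[0,0,0],0],[[0.0043,-0.045,0],[0,0,0],0]])

```text
clock: 3.15
tcp_pos: [0.5031, 0.1235, 0.0638]
orientation: [-3.136, -0.147, -0.002]
contact_force: [-1.6, 5.4, 4.2]
grip_width: -0.0002
```

Request:
arm_command(increments=[[[0.0002,-0.002,0],[0,0,0],0],[[0.0003,-0.003,0],[0,0,0],0],[[0.0004,-0.004,0],[0,0,0],0],[[0.0005,-0.005,0],[0,0,0],0]])

```text
clock: 3.55
tcp_pos: [0.5036, 0.1189, 0.0638]
orientation: [-3.136, -0.148, -0.002]
contact_force: [-0.6, 6.6, 4.3]
grip_width: 0.0001
```

Request:
arm_command(increments=[[[0.0001,-0.001,0],[0,0,0],0],[[0.0002,-0.002,0],[0,0,0],0],[[0.0003,-0.003,0],[0,0,0],0],[[0.0004,-0.004,0],[0,0,0],0],[[0.0005,-0.005,0],[0,0,0],0]])

```text
clock: 4.05
tcp_pos: [0.5041, 0.1139, 0.0638]
orientation: [-3.136, -0.148, -0.002]
contact_force: [-0.6, 6.1, 5.2]
grip_width: 0.0003
```

Request:
arm_command(increments=[[[0.0001,-0.001,0],[0,0,0],0],[[0.0002,-0.002,0],[0,0,0],0]])

```text
clock: 4.25
tcp_pos: [0.5043, 0.1119, 0.0638]
orientation: [-3.136, -0.148, -0.002]
contact_force: [-0.8, 6.0, 4.0]
grip_width: 0.0001
```

Request:
arm_command(increments=[[[0.0001,-0.001,0],[0,0,0],0],[[0.0002,-0.002,0],[0,0,0],0]])

```text
clock: 4.45
tcp_pos: [0.5045, 0.1099, 0.0638]
orientation: [-3.136, -0.148, -0.002]
contact_force: [-0.1, 6.1, 5.2]
grip_width: -0.0002
```

Request:
arm_command(increments=[[[0.0001,-0.001,0],[0,0,0],0]])

```text
clock: 4.55
tcp_pos: [0.5046, 0.1089, 0.0638]
orientation: [-3.136, -0.148, -0.002]
contact_force: [-0.4, 5.2, 4.3]
grip_width: -0.0001
```

Request:
arm_command(increments=[[[0.0001,-0.001,0],[0,0,0],0]])

```text
clock: 4.65
tcp_pos: [0.5047, 0.1079, 0.0638]
orientation: [-3.136, -0.148, -0.002]
contact_force: [-1.5, 4.9, 4.2]
grip_width: -0.0001
```

Request:
arm_command(increments=[[[0.0001,-0.001,0],[0,0,0],0]])

```text
clock: 4.75
tcp_pos: [0.5048, 0.1069, 0.0638]
orientation: [-3.136, -0.148, -0.002]
contact_force: [-1.4, 5.8, 3.9]
grip_width: -0.0
```

Request:
arm_command(increments=[[[0.0001,-0.001,0],[0,0,0],0]])

```text
clock: 4.85
tcp_pos: [0.5048, 0.1065, 0.0638]
orientation: [-3.136, -0.148, -0.001]
contact_force: [-0.0, 9.7, 4.7]
grip_width: -0.0001
```

Request:
arm_command(increments=[[[0.0001,-0.001,0],[0,0,0],0]])

```text
clock: 4.95
tcp_pos: [0.5048, 0.1065, 0.0638]
orientation: [-3.135, -0.149, -0.001]
contact_force: [-1.5, 12.5, 3.7]
grip_width: 0.0
```

Request:
arm_command(increments=[[[0.0001,-0.001,0],[0,0,0],0]])

```text
clock: 5.05
tcp_pos: [0.5048, 0.1064, 0.0638]
orientation: [-3.134, -0.151, -0.001]
contact_force: [-2.8, 14.4, 4.1]
grip_width: -0.0004
```

Seated: the motion stopped at y = 0.1065 and the force rose to 14 N. Now I retreat and go over the crank.

Request:
arm_command(increments=[[[0,0,0],[0,0,0],0],[[0,0,0],[0,0,0],0],[[-0.003,0.03,0],[0,0,0],0],[[-0.003,0.03,0.04],[0,0,0],0],[[-0.003,0.03,0.08],[0,0,0.15],0],[[-0.003,0.03,0.12],[0,0,0.3],0],[[0.01,0.0,0.13],[0,0,0.45],0],[[0.02,-0.04,0.13],[0,0,0.6],0],[[0.03,-0.08,0.13],[0,0,0.75],20],[[0.04,-0.12,0.13],[0,0,0.9],40]])

```text
clock: 6.05
tcp_pos: [0.5442, -0.0186, 0.1933]
orientation: [2.766, 1.489, -0.001]
contact_force: [-0.5, 0.2, -0.1]
grip_width: 0.0281
```

```bash
python3 - <<'E'
from h import *
o=r.get_obs();print(o["tcp_pos"],o["contact_force"],o["joints"]);x=R.from_rotvec(o["orientation"]).as_matrix()[:,0];print(np.arctan2(x[1],x[0]),"turn left",np.radians(124.5)-np.arctan2(x[1],x[0]))
E
```

```text
[ 0.54416038 -0.01859393  0.19334469] [-0.46858697  0.2142732  -0.05931049] [-0.32023989  0.33208899  0.29464144  1.94055177 -0.12185321  0.88627364
  1.02382441]
0.9873656352047099 turn left 1.1855692835282303
```

Request:
arm_command(increments=[[[0.013,-0.03,0],[0,0,0.15],55],[[0.013,-0.062,0],[0,0,0.3],55],[[0.013,-0.062,0],[0,0,0.45],55],[[0.013,-0.062,0],[0,0,0.6],55],[[0.013,-0.062,0],[0,0,0.75],55],[[0.013,-0.062,0],[0,0,0.9],55],[[0.013,-0.062,0],[0,0,1.05],55],[[0.013,-0.062,0],[0,0,1.16],55],[[0.013,-0.062,0],[0,0,1.16],55]])

```text
clock: 6.95
tcp_pos: [0.5567, -0.0794, 0.193]
orientation: [-1.506, -2.756, 0.001]
contact_force: [-0.2, -0.6, 1.0]
grip_width: 0.0472
```

```bash
python3 - <<'E'
from h import *
o=r.get_obs();print(o["tcp_pos"],o["contact_force"],o["joints"]);x=R.from_rotvec(o["orientation"]).as_matrix()[:,0];print(np.arctan2(x[1],x[0]),"turn left",np.radians(124.5)-np.arctan2(x[1],x[0]))
cv2.imwrite("pics/side3.png",cv2.resize(r.grab_frame("side")[150:285,200:360],None,fx=4.4,fy=4.4,interpolation=cv2.INTER_CUBIC))
E
```

```text
[ 0.55671604 -0.07938393  0.1929721 ] [-0.16012963 -0.63883876  0.96670261] [-0.02663878  0.35364145  0.07109969  1.88740824 -0.03078504  0.90265624
  2.20039385]
2.1412173577886113 turn left 0.03171756094432876
```

View pics/side3.png

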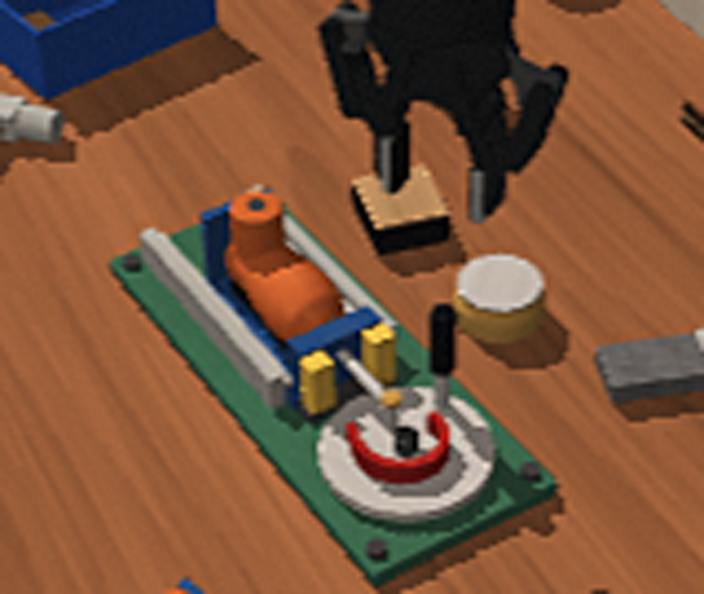

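The carrier sits against the stop, the pin is in the hook's mouth, and the jaws straddle the line above the crank. Now I descend and close gently.

Request:
arm_command(increments=[[[0.0005,-0.0015,-0.035],[0,0,0.03],55],[[0.0005,-0.0015,-0.07],[0,0,0.03],55],[[0.0005,-0.0015,-0.095],[0,0,0.03],55],[[0.0005,-0.0015,-0.113],[0,0,0.03],55],[[0.0005,-0.0015,-0.113],[0,0,0.03],55],[[0.0005,-0.0015,-0.113],[0,0,0.03],0],[[0.0005,-0.0015,-0.113],[0,0,0.03],0],[[0.0005,-0.0015,-0.113],[0,0,0.03],0],[[0.0005,-0.0015,-0.113],[0,0,0.03],0],[[0.0005,-0.0015,-0.113],[0,0,0.03],0]], newtons=25)

```text
clock: 8.0
tcp_pos: [0.5591, -0.0802, 0.0817]
orientation: [1.464, 2.776, 0.002]
contact_force: [0.7, -1.0, 6.4]
grip_width: 0.0153
```

```bash
cat > plan.py <<'E'
import sys
from h import *
# current state vs. circle, and rows for steps of the joint (rad)
C=np.array([.5228,-.1050])
def rep():
    o=r.get_obs();p=o["tcp_pos"];d=p[:2]-C;a=np.arctan2(d[1],d[0])
    x=R.from_rotvec(o["orientation"]).as_matrix()[:,0];psi=np.arctan2(x[1],x[0])
    t=np.array([np.sin(a),-np.cos(a)]);F=o["contact_force"]
    j=(np.radians(90)+.0925-a-np.radians(80))
    print("t %.2f tcp %s rad %.1fmm joint %.3f"%(o["clock"],p.round(4),np.hypot(*d)*1e3,(j+.8)%(2*np.pi)-.8),"jaw-tangent %.3f"%((psi-a-np.pi/2+np.pi/2)%np.pi-np.pi/2),
     "resist %.1f radial %.1f F %s w %.4f Mz %.2f q7 %.2f"%(-F[:2]@t,F[:2]@d/np.hypot(*d),F.round(1),o["grip_width"],o["moment"][2],o["joints"][6]))
    return d,a
d,a=rep()
if len(sys.argv)>1:
    for s in np.cumsum(np.full(int(sys.argv[2]),float(sys.argv[1]))):
        q=C+.042*np.array([np.cos(a-s),np.sin(a-s)])-C-d;print("[[%.4f, %.4f, 0], [0, 0, %.3f], 0],"%(*q,-s),end=" ")
E
python3 plan.py 0.08 10
```

```text
t 8.00 tcp [ 0.5591 -0.0802  0.0817] rad 44.0mm joint -0.333 jaw-tangent 0.000 resist -1.2 radial 0.0 F [ 0.7 -1.   6.4] w 0.0153 Mz 0.04 q7 2.24
[[0.0002, -0.0039, 0], [0, 0, -0.080], 0], [[0.0017, -0.0069, 0], [0, 0, -0.160], 0], [[0.0030, -0.0100, 0], [0, 0, -0.240], 0], [[0.0041, -0.0132, 0], [0, 0, -0.320], 0], [[0.0049, -0.0165, 0], [0, 0, -0.400], 0], [[0.0054, -0.0198, 0], [0, 0, -0.480], 0], [[0.0057, -0.0231, 0], [0, 0, -0.560], 0], [[0.0057, -0.0265, 0], [0, 0, -0.640], 0], [[0.0054, -0.0298, 0], [0, 0, -0.720], 0], [[0.0049, -0.0332, 0], [0, 0, -0.800], 0],
```

Request:
arm_command(increments=[[[0.0008,-0.0035,0],[0,0,-0.08],0],[[0.002,-0.0069,0],[0,0,-0.16],0],[[0.003,-0.01,0],[0,0,-0.24],0],[[0.0041,-0.0132,0],[0,0,-0.32],0],[[0.0049,-0.0165,0],[0,0,-0.4],0],[[0.0054,-0.0198,0],[0,0,-0.48],0],[[0.0057,-0.0231,0],[0,0,-0.56],0],[[0.0057,-0.0265,0],[0,0,-0.64],0],[[0.0054,-0.0298,0],[0,0,-0.72],0],[[0.0049,-0.0332,0],[0,0,-0.8],0]])

```text
clock: 9.0
tcp_pos: [0.5653, -0.1132, 0.0818]
orientation: [2.431, 1.984, 0.006]
contact_force: [4.7, -0.3, 2.2]
grip_width: 0.0152
```

```bash
python3 plan.py 0.08 10
```

```text
t 9.00 tcp [ 0.5653 -0.1132  0.0818] rad 43.2mm joint 0.458 jaw-tangent -0.011 resist 0.6 radial 4.7 F [ 4.7 -0.3  2.2] w 0.0152 Mz 0.00 q7 1.65
[[-0.0020, -0.0030, 0], [0, 0, -0.080], 0], [[-0.0030, -0.0062, 0], [0, 0, -0.160], 0], [[-0.0043, -0.0093, 0], [0, 0, -0.240], 0], [[-0.0058, -0.0123, 0], [0, 0, -0.320], 0], [[-0.0076, -0.0152, 0], [0, 0, -0.400], 0], [[-0.0096, -0.0179, 0], [0, 0, -0.480], 0], [[-0.0118, -0.0205, 0], [0, 0, -0.560], 0], [[-0.0141, -0.0228, 0], [0, 0, -0.640], 0], [[-0.0167, -0.0250, 0], [0, 0, -0.720], 0], [[-0.0194, -0.0269, 0], [0, 0, -0.800], 0],
```

Request:
arm_command(increments=[[[-0.0008,-0.0032,0],[0,0,-0.08],0],[[-0.002,-0.0064,0],[0,0,-0.16],0],[[-0.0035,-0.0096,0],[0,0,-0.24],0],[[-0.005,-0.0127,0],[0,0,-0.32],0],[[-0.0069,-0.0156,0],[0,0,-0.4],0],[[-0.009,-0.0184,0],[0,0,-0.48],0],[[-0.0113,-0.021,0],[0,0,-0.56],0],[[-0.0137,-0.0234,0],[0,0,-0.64],0],[[-0.0163,-0.0256,0],[0,0,-0.72],0],[[-0.019,-0.0275,0],[0,0,-0.8],0]])

```text
clock: 10.0
tcp_pos: [0.5457, -0.141, 0.0817]
orientation: [3.014, 0.88, 0.006]
contact_force: [2.8, -0.3, 4.9]
grip_width: 0.0149
```

```bash
python3 plan.py 0.06 10
```

```text
t 10.00 tcp [ 0.5457 -0.141   0.0817] rad 42.7mm joint 1.272 jaw-tangent 0.002 resist 2.2 radial 1.7 F [ 2.8 -0.3  4.9] w 0.0149 Mz 0.03 q7 1.07
[[-0.0025, -0.0007, 0], [0, 0, -0.060], 0], [[-0.0048, -0.0019, 0], [0, 0, -0.120], 0], [[-0.0071, -0.0029, 0], [0, 0, -0.180], 0], [[-0.0094, -0.0038, 0], [0, 0, -0.240], 0], [[-0.0118, -0.0045, 0], [0, 0, -0.300], 0], [[-0.0143, -0.0051, 0], [0, 0, -0.360], 0], [[-0.0168, -0.0055, 0], [0, 0, -0.420], 0], [[-0.0193, -0.0058, 0], [0, 0, -0.480], 0], [[-0.0218, -0.0060, 0], [0, 0, -0.540], 0], [[-0.0243, -0.0060, 0], [0, 0, -0.600], 0],
```

Request:
arm_command(increments=[[[-0.0022,-0.0012,0],[0,0,-0.06],0],[[-0.0045,-0.0024,0],[0,0,-0.12],0],[[-0.0069,-0.0034,0],[0,0,-0.18],0],[[-0.0093,-0.0043,0],[0,0,-0.24],0],[[-0.0118,-0.005,0],[0,0,-0.3],0],[[-0.0143,-0.0055,0],[0,0,-0.36],0],[[-0.0168,-0.0059,0],[0,0,-0.42],0],[[-0.0193,-0.0061,0],[0,0,-0.48],0],[[-0.0218,-0.0062,0],[0,0,-0.54],0],[[-0.0243,-0.0061,0],[0,0,-0.6],0]])

```text
clock: 11.0
tcp_pos: [0.521, -0.1474, 0.0817]
orientation: [3.141, -0.049, 0.006]
contact_force: [1.5, -2.2, 7.1]
grip_width: 0.0152
```

```bash
python3 plan.py 0.04 5;  python3 - <<'E'
from h import *
cv2.imwrite("pics/top4.png",cv2.resize(r.grab_frame("top")[170:250,230:350],None,fx=5,fy=5,interpolation=cv2.INTER_CUBIC))
E
```

```text
t 11.00 tcp [ 0.521  -0.1474  0.0817] rad 42.5mm joint 1.880 jaw-tangent 0.011 resist 1.5 radial 2.1 F [ 1.5 -2.2  7.1] w 0.0152 Mz 0.02 q7 0.62
[[-0.0017, 0.0006, 0], [0, 0, -0.040], 0], [[-0.0033, 0.0007, 0], [0, 0, -0.080], 0], [[-0.0050, 0.0010, 0], [0, 0, -0.120], 0], [[-0.0066, 0.0013, 0], [0, 0, -0.160], 0], [[-0.0083, 0.0016, 0], [0, 0, -0.200], 0],
```

View pics/top4.png

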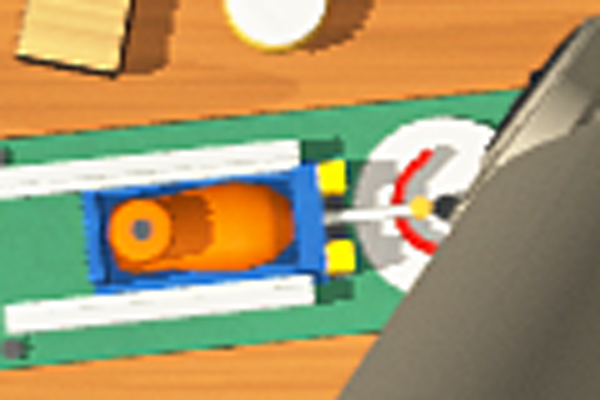

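The hook is round the pin and the carrier is on the stop. The baseline resistance is about 2 N. From here I take small steps, watching the force.

Request:
arm_command(increments=[[[-0.0017,0.0001,0],[0,0,-0.04],0],[[-0.0034,0.0003,0],[0,0,-0.08],0],[[-0.005,0.0005,0],[0,0,-0.12],0]])

```text
clock: 11.35
tcp_pos: [0.5159, -0.1469, 0.0817]
orientation: [3.132, -0.236, 0.006]
contact_force: [0.8, -1.8, 8.4]
grip_width: 0.015
```

```bash
python3 plan.py 0.04 4
```

```text
t 11.35 tcp [ 0.5159 -0.1469  0.0817] rad 42.5mm joint 2.001 jaw-tangent 0.013 resist 1.1 radial 1.6 F [ 0.8 -1.8  8.4] w 0.0150 Mz -0.04 q7 0.53
[[-0.0016, 0.0008, 0], [0, 0, -0.040], 0], [[-0.0032, 0.0011, 0], [0, 0, -0.080], 0], [[-0.0048, 0.0016, 0], [0, 0, -0.120], 0], [[-0.0064, 0.0021, 0], [0, 0, -0.160], 0],
```

Request:
arm_command(increments=[[[-0.0017,0.0003,0],[0,0,-0.04],0],[[-0.0033,0.0007,0],[0,0,-0.08],0],[[-0.005,0.0012,0],[0,0,-0.12],0]])

```text
clock: 11.65
tcp_pos: [0.5108, -0.1457, 0.0817]
orientation: [3.113, -0.424, 0.005]
contact_force: [1.1, -1.8, 7.6]
grip_width: 0.0152
```

```bash
python3 plan.py 0.04 3
```

```text
t 11.65 tcp [ 0.5108 -0.1457  0.0817] rad 42.4mm joint 2.124 jaw-tangent 0.015 resist 1.5 radial 1.4 F [ 1.1 -1.8  7.6] w 0.0152 Mz 0.06 q7 0.43
[[-0.0015, 0.0009, 0], [0, 0, -0.040], 0], [[-0.0031, 0.0015, 0], [0, 0, -0.080], 0], [[-0.0046, 0.0021, 0], [0, 0, -0.120], 0],
```

Request:
arm_command(increments=[[[-0.0016,0.0006,0],[0,0,-0.04],0],[[-0.0032,0.0012,0],[0,0,-0.08],0],[[-0.0047,0.0018,0],[0,0,-0.12],0]])

```text
clock: 11.95
tcp_pos: [0.506, -0.144, 0.0817]
orientation: [-3.082, 0.61, -0.005]
contact_force: [-0.8, -2.1, 9.1]
grip_width: 0.0153
```

```bash
python3 plan.py 0.04 3
```

```text
t 11.95 tcp [ 0.506  -0.144   0.0817] rad 42.5mm joint 2.245 jaw-tangent 0.016 resist 0.1 radial 2.2 F [-0.8 -2.1  9.1] w 0.0153 Mz 0.04 q7 0.34
[[-0.0014, 0.0011, 0], [0, 0, -0.040], 0], [[-0.0029, 0.0019, 0], [0, 0, -0.080], 0], [[-0.0043, 0.0027, 0], [0, 0, -0.120], 0],
```

Request:
arm_command(increments=[[[-0.0015,0.0008,0],[0,0,-0.04],0],[[-0.003,0.0016,0],[0,0,-0.08],0],[[-0.0045,0.0024,0],[0,0,-0.12],0]])

```text
clock: 12.25
tcp_pos: [0.5013, -0.1417, 0.0816]
orientation: [-3.039, 0.794, -0.005]
contact_force: [-0.5, -2.1, 9.9]
grip_width: 0.0153
```

```bash
python3 plan.py 0.04 3
```

```text
t 12.25 tcp [ 0.5013 -0.1417  0.0816] rad 42.5mm joint 2.368 jaw-tangent 0.019 resist 0.7 radial 2.1 F [-0.5 -2.1  9.9] w 0.0153 Mz 0.09 q7 0.25
[[-0.0012, 0.0013, 0], [0, 0, -0.040], 0], [[-0.0026, 0.0022, 0], [0, 0, -0.080], 0], [[-0.0039, 0.0032, 0], [0, 0, -0.120], 0],
```

Request:
arm_command(increments=[[[-0.0013,0.001,0],[0,0,-0.04],0],[[-0.0027,0.002,0],[0,0,-0.08],0],[[-0.0041,0.003,0],[0,0,-0.12],0]])

```text
clock: 12.55
tcp_pos: [0.497, -0.1388, 0.0817]
orientation: [-2.986, 0.975, -0.004]
contact_force: [-1.7, -2.7, 10.9]
grip_width: 0.0151
```

```bash
python3 plan.py 0.04 3
```

```text
t 12.55 tcp [ 0.497  -0.1388  0.0817] rad 42.5mm joint 2.489 jaw-tangent 0.020 resist 0.3 radial 3.2 F [-1.7 -2.7 10.9] w 0.0151 Mz 0.07 q7 0.15
[[-0.0010, 0.0014, 0], [0, 0, -0.040], 0], [[-0.0023, 0.0025, 0], [0, 0, -0.080], 0], [[-0.0035, 0.0037, 0], [0, 0, -0.120], 0],
```

Request:
arm_command(increments=[[[-0.0013,0.0012,0],[0,0,-0.04],0],[[-0.0025,0.0024,0],[0,0,-0.08],0],[[-0.0038,0.0036,0],[0,0,-0.12],0]])

```text
clock: 12.85
tcp_pos: [0.4931, -0.1354, 0.0817]
orientation: [-2.922, 1.153, -0.004]
contact_force: [-0.8, -1.9, 10.4]
grip_width: 0.0154
```

```bash
python3 plan.py 0.04 3
```

```text
t 12.85 tcp [ 0.4931 -0.1354  0.0817] rad 42.5mm joint 2.611 jaw-tangent 0.022 resist 0.7 radial 1.9 F [-0.8 -1.9 10.4] w 0.0154 Mz 0.07 q7 0.06
[[-0.0008, 0.0016, 0], [0, 0, -0.040], 0], [[-0.0019, 0.0028, 0], [0, 0, -0.080], 0], [[-0.0030, 0.0041, 0], [0, 0, -0.120], 0],
```

Request:
arm_command(increments=[[[-0.0011,0.0013,0.0003],[0,0,-0.04],0],[[-0.0022,0.0027,0.0006],[0,0,-0.08],0],[[-0.0033,0.0041,0.001],[0,0,-0.12],0]])

```text
clock: 13.15
tcp_pos: [0.4892, -0.1312, 0.0818]
orientation: [2.847, -1.326, 0.003]
contact_force: [2.3, -4.2, -5.2]
grip_width: 0.0155
```

```bash
python3 plan.py 0.04 3
```

```text
t 13.15 tcp [ 0.4892 -0.1312  0.0818] rad 42.6mm joint 2.746 jaw-tangent 0.037 resist 4.7 radial 0.8 F [ 2.3 -4.2 -5.2] w 0.0155 Mz -0.15 q7 -0.04
[[-0.0005, 0.0017, 0], [0, 0, -0.040], 0], [[-0.0015, 0.0031, 0], [0, 0, -0.080], 0], [[-0.0024, 0.0045, 0], [0, 0, -0.120], 0],
```

Request:
arm_command(increments=[[[0,0,-0.0004],[0,0,0],0],[[0,0,-0.0004],[0,0,0],0]])

```text
clock: 13.35
tcp_pos: [0.4892, -0.1312, 0.0817]
orientation: [2.849, -1.323, 0.002]
contact_force: [-2.0, -3.2, 6.7]
grip_width: 0.0155
```

```bash
python3 plan.py
```

```text
t 13.35 tcp [ 0.4892 -0.1312  0.0817] rad 42.6mm joint 2.747 jaw-tangent 0.040 resist 1.3 radial 3.5 F [-2.  -3.2  6.7] w 0.0155 Mz -0.17 q7 -0.04
```

Request:
arm_command(increments=[[[-0.0008,0.0015,0],[0,0,-0.04],0],[[-0.0016,0.0031,0],[0,0,-0.08],0],[[-0.0016,0.0031,0],[0,0,-0.08],0]])

```text
clock: 13.65
tcp_pos: [0.4872, -0.1284, 0.0817]
orientation: [2.793, -1.437, 0.002]
contact_force: [-2.3, -4.2, 7.6]
grip_width: 0.0153
```

```bash
python3 plan.py
```

```text
t 13.65 tcp [ 0.4872 -0.1284  0.0817] rad 42.6mm joint 2.828 jaw-tangent 0.040 resist 2.3 radial 4.3 F [-2.3 -4.2  7.6] w 0.0153 Mz -0.16 q7 -0.11
```

Request:
arm_command(increments=[[[-0.0008,0.0015,0],[0,0,-0.04],0],[[-0.0014,0.0031,0],[0,0,-0.08],0],[[-0.0014,0.0031,0],[0,0,-0.08],0]])

```text
clock: 13.95
tcp_pos: [0.4854, -0.1254, 0.0817]
orientation: [2.733, -1.548, 0.001]
contact_force: [-3.3, -4.5, 10.0]
grip_width: 0.0153
```

```bash
python3 plan.py
```

```text
t 13.95 tcp [ 0.4854 -0.1254  0.0817] rad 42.6mm joint 2.909 jaw-tangent 0.040 resist 2.4 radial 5.1 F [-3.3 -4.5 10. ] w 0.0153 Mz -0.13 q7 -0.17
```

```bash
sed -i 's|^    return d,a|    print("TOTAL crank N %.2f"%(-F[:2]@t+o["moment"][2]/.042))\n    return d,a|' plan.py; python3 plan.py
```

```text
t 13.95 tcp [ 0.4854 -0.1254  0.0817] rad 42.6mm joint 2.909 jaw-tangent 0.040 resist 2.4 radial 5.1 F [-3.3 -4.5 10. ] w 0.0153 Mz -0.13 q7 -0.17
TOTAL crank N -0.81
```

Request:
arm_command(increments=[[[-0.0006,0.0016,0],[0,0,-0.04],0],[[-0.0011,0.0032,0],[0,0,-0.09],0],[[-0.0011,0.0032,0],[0,0,-0.09],0]])

```text
clock: 14.25
tcp_pos: [0.4837, -0.1221, 0.0817]
orientation: [2.66, -1.67, -0.001]
contact_force: [-5.8, -3.5, 12.5]
grip_width: 0.015
```

```bash
python3 plan.py
```

```text
t 14.25 tcp [ 0.4837 -0.1221  0.0817] rad 42.7mm joint 2.996 jaw-tangent 0.037 resist 0.9 radial 6.7 F [-5.8 -3.5 12.5] w 0.0150 Mz -0.08 q7 -0.25
TOTAL crank N -1.16
```

Request:
arm_command(increments=[[[-0.0008,0.0015,0.0002],[0,0,-0.04],0],[[-0.0014,0.0031,0.0003],[0,0,-0.08],0],[[-0.0014,0.0031,0.0003],[0,0,-0.08],0]])

```text
clock: 14.55
tcp_pos: [0.4824, -0.1188, 0.0817]
orientation: [2.591, -1.774, -0.001]
contact_force: [-4.5, -4.4, 9.3]
grip_width: 0.0153
```

```bash
python3 plan.py
```

```text
t 14.55 tcp [ 0.4824 -0.1188  0.0817] rad 42.7mm joint 3.080 jaw-tangent 0.042 resist 2.7 radial 5.7 F [-4.5 -4.4  9.3] w 0.0153 Mz -0.08 q7 -0.31
TOTAL crank N 0.85
```

Request:
arm_command(increments=[[[-0.0005,0.0016,0.0001],[0,0,-0.04],0],[[-0.0011,0.0033,0.0002],[0,0,-0.08],0],[[-0.0011,0.0033,0.0002],[0,0,-0.08],0]])

```text
clock: 14.85
tcp_pos: [0.4813, -0.1153, 0.0817]
orientation: [2.518, -1.876, -0.001]
contact_force: [-3.4, -3.9, 6.0]
grip_width: 0.0152
```

```bash
python3 plan.py
```

```text
t 14.85 tcp [ 0.4813 -0.1153  0.0817] rad 42.8mm joint 3.165 jaw-tangent 0.047 resist 2.9 radial 4.2 F [-3.4 -3.9  6. ] w 0.0152 Mz -0.22 q7 -0.38
TOTAL crank N -2.39
```

Request:
arm_command(increments=[[[-0.0003,0.0017,0],[0,0,-0.05],0],[[-0.0006,0.0034,0],[0,0,-0.11],0],[[-0.0006,0.0034,0],[0,0,-0.11],0]])

```text
clock: 15.15
tcp_pos: [0.4804, -0.1111, 0.0817]
orientation: [2.412, -2.012, -0.003]
contact_force: [-5.4, -1.3, 10.1]
grip_width: 0.015
```

```bash
python3 plan.py
```

```text
t 15.15 tcp [ 0.4804 -0.1111  0.0817] rad 42.9mm joint 3.265 jaw-tangent 0.037 resist 0.5 radial 5.5 F [-5.4 -1.3 10.1] w 0.0150 Mz -0.09 q7 -0.47
TOTAL crank N -1.67
```

Request:
arm_command(increments=[[[-0.0002,0.0017,0],[0,0,-0.04],0],[[-0.0004,0.0034,0],[0,0,-0.08],0],[[-0.0004,0.0034,0],[0,0,-0.08],0]])

```text
clock: 15.45
tcp_pos: [0.4799, -0.1077, 0.0817]
orientation: [2.33, -2.106, -0.004]
contact_force: [-5.7, -0.4, 10.6]
grip_width: 0.015
```

```bash
python3 plan.py
```

```text
t 15.45 tcp [ 0.4799 -0.1077  0.0817] rad 43.0mm joint 3.347 jaw-tangent 0.039 resist 0.1 radial 5.7 F [-5.7 -0.4 10.6] w 0.0150 Mz -0.06 q7 -0.54
TOTAL crank N -1.45
```

Request:
arm_command(increments=[[[-0.0001,0.0017,0],[0,0,-0.04],0],[[-0.0002,0.0034,0],[0,0,-0.08],0],[[-0.0002,0.0034,0],[0,0,-0.08],0]])

```text
clock: 15.75
tcp_pos: [0.4798, -0.1042, 0.0817]
orientation: [2.244, -2.197, -0.004]
contact_force: [-5.9, -0.7, 10.0]
grip_width: 0.0149
```

```bash
python3 plan.py
```

```text
t 15.75 tcp [ 0.4798 -0.1042  0.0817] rad 43.0mm joint 3.427 jaw-tangent 0.040 resist 0.9 radial 5.9 F [-5.9 -0.7 10. ] w 0.0149 Mz -0.08 q7 -0.61
TOTAL crank N -1.06
```

Request:
arm_command(increments=[[[0.0001,0.0017,0],[0,0,-0.04],0],[[0.0002,0.0034,0],[0,0,-0.08],0],[[0.0002,0.0034,0],[0,0,-0.08],0]])

```text
clock: 16.05
tcp_pos: [0.4799, -0.1007, 0.0817]
orientation: [2.155, -2.285, -0.004]
contact_force: [-6.4, -1.3, 10.5]
grip_width: 0.0153
```

```bash
python3 plan.py
```

```text
t 16.05 tcp [ 0.4799 -0.1007  0.0817] rad 43.1mm joint 3.508 jaw-tangent 0.040 resist 1.9 radial 6.2 F [-6.4 -1.3 10.5] w 0.0153 Mz -0.09 q7 -0.68
TOTAL crank N -0.35
```

Request:
arm_command(increments=[[[0.0003,0.0016,0],[0,0,-0.04],0],[[0.0006,0.0033,0],[0,0,-0.08],0],[[0.0006,0.0033,0],[0,0,-0.08],0]])

```text
clock: 16.35
tcp_pos: [0.4803, -0.0976, 0.0817]
orientation: [2.061, -2.369, -0.004]
contact_force: [-6.7, -1.5, 11.2]
grip_width: 0.0147
```

```bash
python3 plan.py; python3 - <<'E'
from h import *
cv2.imwrite("pics/side5.png",cv2.resize(r.grab_frame("side")[200:290,230:330],None,fx=6,fy=6,interpolation=cv2.INTER_CUBIC))
E
```

```text
t 16.35 tcp [ 0.4803 -0.0976  0.0817] rad 43.1mm joint 3.582 jaw-tangent 0.034 resist 2.6 radial 6.3 F [-6.7 -1.5 11.2] w 0.0147 Mz -0.00 q7 -0.75
TOTAL crank N 2.54
```

View pics/side5.png

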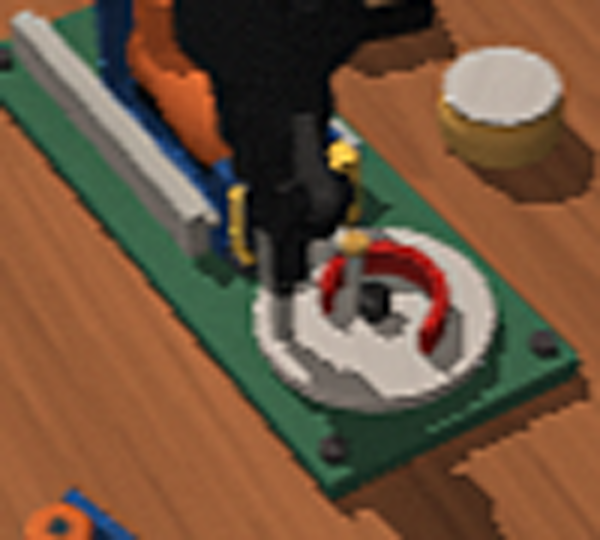

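The hook wraps the pin, and the crank torque is now climbing: the total went from -1.4 to +2.5 N and the joint has begun to lag. Steps get smaller.

Request:
arm_command(increments=[[[0.0002,0.0008,0],[0,0,-0.02],0],[[0.0004,0.0016,0],[0,0,-0.04],0],[[0.0004,0.0016,0],[0,0,-0.04],0]])

```text
clock: 16.7
tcp_pos: [0.4805, -0.0963, 0.0817]
orientation: [2.014, -2.409, -0.004]
contact_force: [-7.3, -1.8, 10.7]
grip_width: 0.0152
```

```bash
python3 plan.py
```

```text
t 16.70 tcp [ 0.4805 -0.0963  0.0817] rad 43.2mm joint 3.612 jaw-tangent 0.025 resist 3.2 radial 6.8 F [-7.3 -1.8 10.7] w 0.0152 Mz 0.13 q7 -0.78
TOTAL crank N 6.24
```

Request:
arm_command(increments=[[[0,0,0],[0,0,0],0],[[0,0,0],[0,0,0],0]])

```text
clock: 16.9
tcp_pos: [0.4805, -0.0963, 0.0817]
orientation: [2.014, -2.409, -0.004]
contact_force: [-7.6, -1.2, 9.7]
grip_width: 0.0152
```

```bash
python3 plan.py
```

```text
t 16.90 tcp [ 0.4805 -0.0963  0.0817] rad 43.2mm joint 3.611 jaw-tangent 0.025 resist 2.7 radial 7.2 F [-7.6 -1.2  9.7] w 0.0152 Mz 0.15 q7 -0.78
TOTAL crank N 6.30
```

The total settles at 6.3 N against about -1.2 N while loose, so roughly 7.5 N more, or a nip of about 22 N. That is firm, so I let go.

Request:
arm_command(increments=[[[0,0,0],[0,0,0],40],[[0,0,0],[0,0,0],40],[[0,0,0],[0,0,0],40],[[0,0,0],[0,0,0],40],[[0,0,0],[0,0,0],40]])

```text
clock: 17.4
tcp_pos: [0.4825, -0.0956, 0.0814]
orientation: [-2.016, 2.409, 0.0]
contact_force: [-0.1, -0.8, -0.4]
grip_width: 0.0339
```

```bash
python3 plan.py
```

```text
t 17.40 tcp [ 0.4825 -0.0956  0.0814] rad 41.3mm joint 3.638 jaw-tangent 0.052 resist 0.8 radial -0.1 F [-0.1 -0.8 -0.4] w 0.0339 Mz -0.04 q7 -0.78
TOTAL crank N -0.07
```

Request:
arm_command(increments=[[[0,0,0.03],[0,0,0],40],[[0,0,0.07],[0,0,0],40],[[0,0,0.12],[0,0,0],40],[[0,0,0.16],[0,0,0],40],[[0,-0.03,0.18],[0,0,0],40],[[0,-0.07,0.18],[0,0,0],40],[[0,-0.12,0.18],[0,0,0],40],[[0,-0.16,0.18],[0,0,0],40],[[0,-0.2,0.18],[0,0,0],40],[[0,-0.2,0.18],[0,0,0],40]])

```text
clock: 18.4
tcp_pos: [0.4798, -0.3024, 0.2625]
orientation: [2.003, -2.418, 0.005]
contact_force: [-0.4, 0.5, 0.2]
grip_width: 0.034
```

```bash
python3 - <<'E'
from h import *
t=cv2.resize(r.grab_frame("top")[180:250,218:350],(792,420),interpolation=cv2.INTER_CUBIC)
cv2.imwrite("pics/top6.png",t);print(r.get_obs()["contact_force"])
E
```

```text
[-0.07443052  0.65331362  0.13031188]
```

View pics/top6.png

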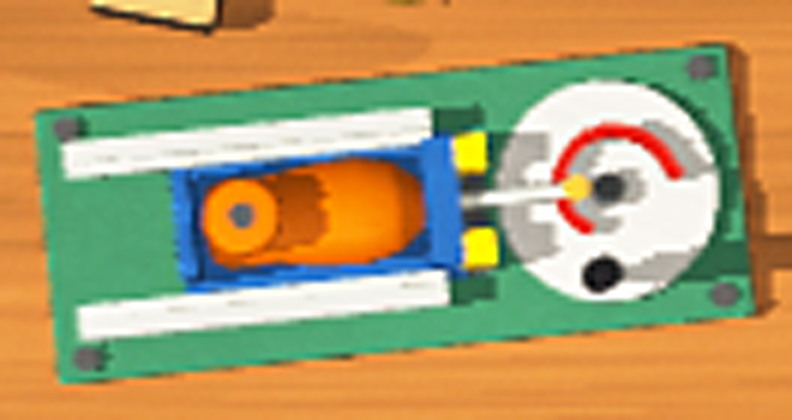

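```bash
python3 - <<'E'
from h import *
w=ray("top",tc(602,273),.097);d=w[:2]-[.5228,-.105];a=np.arctan2(d[1],d[0]);print(w,np.hypot(*d),(np.pi/2+.0925-a-np.radians(80))%(2*np.pi))
r.hand_in()
E
```

```text
[ 0.48098643 -0.0950337   0.097     ] 0.04298490098371863 3.6426107502099367
the job is handed in; nothing more can be done
```

I pushed the carrier up to the yellow stop with the cam still open, closed the cam until it was firmly tight, let go and handed the job in at about 18.5 s. No verdict was reported.

- **Push:** the carrier came up solid against the stop. The push peaked at about 14 N, with the cam at about -0.34 rad.
- **Tightening:** the cam ended at about 3.61 rad. The load at the crank reached 6.3 N and held steady.
- **Nip estimate:** I reckon the nip at about 16–22 N, not measured directly. The low figure takes the 6.3 N less the 1 N loose drag. The high one compares it with the readings just before it tightened, about -1.2 N. Those readings were noisy, about ±1–2 N, and below the expected 1 N, so they carry a small bias. Both figures are well inside 8–50 N.
- **Last picture:** the carrier sits on the stop, the hook is round the pin, and the crank measures 3.64 rad, so the cam did not spring back. The robot was clear of everything, and it never went near enough to touch the other things on the bench.

I did not re-measure where the other bench items ended up.

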